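Lock the lid of the screen bubble-removing chamber

ROBOT

A 6-joint arm with a two-finger parallel gripper is mounted at the origin on the work surface. World frame = base frame: x ahead of the robot, y to its left, z up, the work surface at z = 0. Lengths are in m, angles in rad, forces in N, time in s.
With the tool pointing down it reaches from about 0.375 to 0.975 m from the base axis. Payload 3.8 kg.
Tool frame: the origin (TCP) lies on the centre line of the jaws, within the pads' length; the fingertips stand 25 mm ahead of it and the grasp point (between the pads) lies 6 mm ahead of it; z points along the fingers, y is the line along which they close (so a half turn about z gives the same grasp; the last joint's range is limited). The gripper opens to 85 mm and grips with 20 to 120 N. Pads are 22 mm wide; open, the fingers measure 114 mm over their backs; the gripper's body (76 mm by 85 mm) begins 54 mm behind the grasp point. The pads swing forward as they close: fully open they stand 13 mm farther back than shut.
Start: joints at [1.164, 0.264, 1.604, -0, 1.274, -0.037], TCP at [0.244, 0.629, 0.256] pointing down, gripper open.
Joint ranges: [-2.63, 2.63], [-0.94, 2.18], [0.31, 2.57], [-1.31, 4.45], [0, 2.66], [-2.55, 2.55]. Speed limits (rad/s): [2.57, 2.57, 3.14, 3.14, 3.14, 3.14].

INTERFACE

Orientations are given as a rotation vector (axis times angle).
In Python, from workcell import bot gives the robot as it stands. The module is installed in compiled form; this text tells all that it offers.
- The arm moves only by the tool play_rows, never from a script. Its argument "commands" is a list that holds one entry, the list of rows, each a list of 7 numbers: the shift along the tool's x, y, z as a fraction of full scale, then the turn, a rotation vector about the tool's x, y, z as a fraction of full scale, then the closure, from -1 (fully open) to 1 (shut). A call has 1 to 8 rows; each row is the pose to reach, as a shift and turn from the pose commanded when the call began, along the tool's axes at that moment, turning the shorter way round; what a row does not reach only later rows make up. Full scale, the value 1, is 60 cm for a shift and 180 degrees for a turn. A row lasts 1/10 s, in which the tool goes at most 50 mm and 8.59 degrees, less where a joint would pass 70% of its speed; a pose out of reach is approached as far as the arm can. A call with a number of a shift or a turn outside -1 to 1 is refused whole. A call with a gripper value outside its range is refused whole. The fingers move at their own pace and stop on an object; "force" is the grip in N (left out, the last holds). Time passes only in rows, so rows that repeat a pose let the fingers close. It gives the time, the measured TCP pose, the force, the opening and the grip force at its end, in the units of the state.
- bot.read_state(): the state, without advancing time (a new reading comes with each control period).
- bot.read_camera(name): name is "scene" or "top" or "wrist"; returns the picture (384x512x3 uint8, blue, green, red); there is no depth.
- bot.camera_params(name): a dict with "fov_y" (degrees; the focal length in pixels is half the picture's height over the tangent of half this angle, whatever the lens; pixels are square), "cx", "cy" (the principal point, pixels), "rvec" (rotation vector, rad) and "tvec" (3), from world to camera coordinates, as OpenCV has them. Camera axes: x right, y down, z forward; pixel columns grow to the right and rows downward; lengths in m; the calibration is good to about 2 mm. A picture is of the moment at which its call begins: read the wrist's pose just before it. camera_params takes no time and is no camera call; for the wrist camera it gives the pose at the moment of the call.
- bot.finish_job(): hands the job in; it is judged then, once.
The state is a dict: "time": time; "q": joint angles; "joint_vel": joint speeds; "joint_torque": joint torques, N m; "tool_pos": TCP position; "tcp_rot": TCP orientation; "wrist_force": force on the tool from outside, world axes, zero at the start; "torque": the same for the moment, N m; "width": opening from 0.0 (shut) to 1.0 (fully open); "grip_force": force on a finger pad.
Only numpy, scipy, OpenCV 4.12 (cv2) and the standard library are available. Lean on these libraries where they do the work, as an engineer would, in place of code of your own. Each camera call takes 0.05 s, during which the arm holds its last target. There are 200 camera calls.

TASK

The repaired phone screens are already standing in the pressure chamber. Pick its lid up from the bench, set it down into the chamber's collar with the ears through the gaps, and twist it clockwise until the ramps have drawn it firmly hand-tight onto the seal - snug, but not overtightened - then let go. Lower and turn it with feeling, without forcing anything, and leave the phone, the alcohol bottle and the screw tray where they are.

Things in the scene. Friction and masses are not known exactly. Their poses are not given: they have to be found in the camera images.
- lid_bar (a point): Middle of the lid's T-bar handle, 42 mm above the lid's underside. Bar 180 mm long, 16 wide, 16 tall, steel with black grips at its ends; it stands on a post 15 mm across (no wider than the bar), above a boss 40 mm across whose top is 23 mm below this point: fingers pass on both sides. Axes as the lid's: z up, x along the bar. The lid lies flat on the bench at the start.
- lid: The lid, 0.36 to 0.5 kg: aluminium disc 100 mm across, 14 mm thick; origin in the middle of its underside. Three steel ears, 15.5 mm wide, stick out to a radius of 58 mm at 0, 120 and 240 degrees from the lid's x axis; each has a rounded crown, its top 6 mm above the underside. The robot sees no pose of the lid while the fingers hold it.
- lid_ear (a point): Tip of the ear that lies at 0 degrees (along the lid's +x, under one end of the bar), 58 mm from the lid's axis and 3 mm above its underside; a red dot on the disc marks it. Any ear may go into any gap.
- mouth (a point): On the chamber's upright axis, level with the top of its bayonet collar, 202 mm above the bench. Three inward ledges, inner radius 52 mm (lid disc 50), leave three gaps 28 degrees wide with middles at 0, 120 and 240 degrees from this frame's x axis. Let down through the gaps the lid rests on the seal, lid_bar 25 to 30 mm above this point (42 mm if its ears stand on the ledges).
- gap (a point): Red mark on top of the collar at the middle of the gap at 0 degrees, 65 mm from the chamber's axis. Turning clockwise (from above) out of the gaps, the ears run under the ledges, whose undersides fall 0.052 mm per degree and draw the lid down on the seal. The ramps hold the lid where it is left. Collar and seal are greased.
- chamber: Blue and cream pressure chamber fixed to the bench, 270 x 200 mm, 180 high; origin on its axis at bench height, axes as the mouth's. Steel collar: 22 mm higher, 141 mm across, bore 121. Red sprung seal ring inside, its height differing by 3 mm from worn to new: the ramps begin to bear anywhere from 18 to 80 degrees of turn; before that the lid turns freely (under 0.1 N m).
- phone: Bystander: a white phone, 72 x 147 x 8 mm, lying flat on the bench, origin under its middle. Leave alone.
- alcohol: Bystander: a clear round alcohol bottle with a blue cap, 56 mm across and 120 mm tall, standing, origin under its middle. Leave alone.
- screw_tray: Bystander: an orange screw tray, 100 x 75 x 22 mm, origin under its middle. Leave alone.
- bar_end (a point): End of the bar over the red-dot ear, 90 mm from the lid's axis at the bar's mid-height; a place to lean on the bar. Once the ramps bear, the turning moment climbs steeply, 0.12 to 0.2 N m per degree. Firmly hand-tight is 0.5 to 0.8 N m about the chamber's axis (6 to 10 N sideways 80 mm out); under 0.45 it leaks, over 0.85 it is overtightened.

How it is judged:
By the outcome, as a careful person would: the job done as asked, in the order asked, and still so for the second after the job is handed in, with the robot touching nothing.
It also fails if it takes over 72 s, if anything falls off the work surface, if the arm or the gripper's body presses on something with over 40 N, if the wrist force passes 120 N, or if a joint passes its speed limit or range.

## Working session

There is one attempt and no reset: what is moved stays moved. The work goes in short steps, Python scripts to look and compute and a tool call to move; the robot and the scene stay as the last step left them, time stands still between calls to the robot, and variables do not carry over. Pictures are saved under pics/ and viewed, at most 10 in all, crops included, and the job is handed in when it is done.

Besides the shell and the picture viewer there is one more tool, called after "Emit:" as name([rows], argument=value, ...), one row to a line, values as JSON. play_rows: Moves the arm, as the interface text tells. Its arguments: {"type":"object","properties":{"commands":{"type":"array"},"force":{"type":"number"}},"required":["commands"]}

```bash
mkdir -p pics; cat > h.py <<'E'
import numpy as np, cv2
from scipy.spatial.transform import Rotation as R
from workcell import bot
def cam(n):
    p=bot.camera_params(n); im=bot.read_camera(n); return p,im
def ray(p,uv):
    f=192/np.tan(np.radians(p["fov_y"])/2)
    M=R.from_rotvec(np.ravel(p["rvec"])).as_matrix(); t=np.ravel(p["tvec"])
    d=M.T@np.array([(uv[0]-p["cx"])/f,(uv[1]-p["cy"])/f,1]); return -M.T@t,d
def onz(p,uv,z):
    c,d=ray(p,uv); return c+d*(z-c[2])/d[2]
def proj(p,X):
    f=192/np.tan(np.radians(p["fov_y"])/2)
    x=R.from_rotvec(np.ravel(p["rvec"])).as_matrix()@np.array(X)+np.ravel(p["tvec"])
    return x[:2]/x[2]*f+[p["cx"],p["cy"]]
def st():
    s=bot.read_state()
    for k in ["time","q","tool_pos","tcp_rot","wrist_force","torque","width","grip_force"]: print(k,np.round(s[k],4))
    print(np.round(R.from_rotvec(s["tcp_rot"]).as_matrix(),3).tolist()); return s
E
python3 - <<'E'
from h import *
st()
ims=[]
for n in ["scene","top"]:
    p,im=cam(n); cv2.imwrite(f"pics/{n}0.png",im); print(n,p)
E
```

```text
time 0.0
q [ 1.1641  0.2648  1.6054  0.      1.2737 -0.0369]
tool_pos [0.2437 0.6287 0.2549]
tcp_rot [-0.5775 -3.0875  0.0035]
wrist_force [ 0.6233  1.0371 -0.6559]
torque [-0.0156  0.0005  0.0124]
width 0.9988
grip_force 0.0
[[-0.932, 0.361, -0.001], [0.361, 0.932, -0.002], [0.0, -0.002, -1.0]]
scene {'fov_y': 49.34139910658572, 'cx': 253.9088184926598, 'cy': 191.00840930003594, 'rvec': array([ 0.85870799,  2.57991566, -1.02414067]), 'tvec': array([ 0.46039521, -0.13995454,  1.35423465])}
top {'fov_y': 48.33802942227309, 'cx': 255.05075644201986, 'cy': 189.1939002736652, 'rvec': array([ 2.13537079, -2.18873307,  0.08898727]), 'tvec': array([0.01479369, 0.54085681, 1.19114268])}
```

View pics/top0.png

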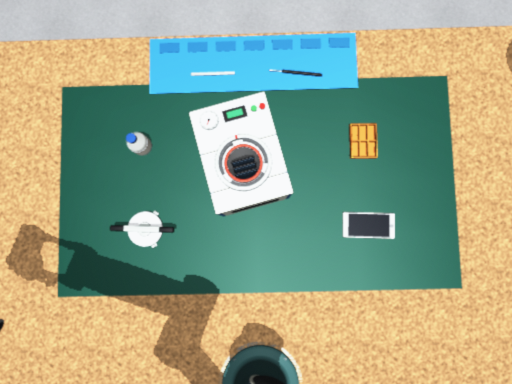

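View pics/scene0.png

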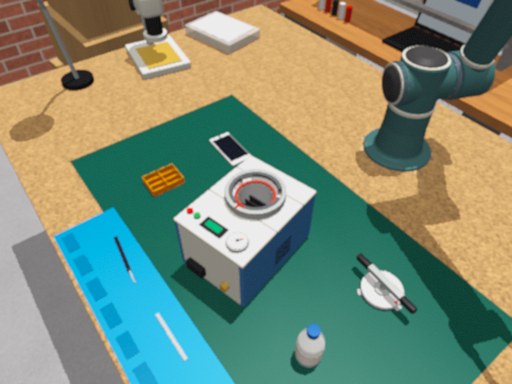

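The top view shows the lid at about (145,229), bar along the image rows, and the chamber mouth at (243,163) with a red mark near (236,137). The scene view agrees: lid (383,288), mouth (255,192).

```bash
python3 - <<'E'
from h import *
p,im=cam("top")
print("tcp px",proj(p,[.244,.629,.256]),"base",proj(p,[0,0,0]))
a=cv2.resize(im[195:265,95:195],None,fx=6,fy=6,interpolation=cv2.INTER_CUBIC)
b=cv2.resize(im[120:205,200:300],None,fx=6,fy=6,interpolation=cv2.INTER_CUBIC)
b=cv2.resize(b,(494,420)); cv2.imwrite("pics/c1.png",np.hstack([a[:, :][:,:],b])[:, :] if False else cv2.resize(np.hstack([a,b]),(800,307)))
print("lid approx",onz(p,(145,229),.014),"mouth approx",onz(p,(243,163),.202),"gap",onz(p,(236,137),.202))
hsv=cv2.cvtColor(im,cv2.COLOR_BGR2HSV)
red=((hsv[...,0]<8)|(hsv[...,0]>172))&(hsv[...,1]>110)&(hsv[...,2]>90)
n,l,s,c=cv2.connectedComponentsWithStats(red.astype(np.uint8))
for i in range(1,n):
    if 95<c[i][0]<300 and 90<c[i][1]<270: print(s[i],c[i])
E
```

```text
tcp px [-20.15473917 316.47706338] base [260.36439566 383.46039532]
lid approx [0.43585933 0.31959642 0.014     ] mouth approx [0.58884936 0.02665087 0.202     ] gap [0.65417998 0.04257228 0.202     ]
[260 103   5   6  23] [261.7826087  105.60869565]
[236 136   1   3   3] [236. 137.]
[225 144  37  38 282] [243.37943262 164.23758865]
```

View pics/c1.png

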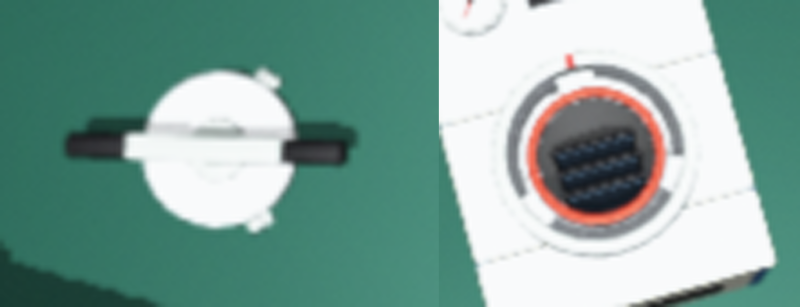

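The left crop shows the bar with ends near (66,145) and (347,152) and two ears on the right side. The red-dot ear is therefore under the left end, lid x ≈ world +y. The right crop shows the gaps, with the red mark at (570,61). I'll move above the lid.

Emit:
play_rows([
  [[-0.484, -0.364, 0, 0, 0, 0.383, -1], [-0.484, -0.364, 0, 0, 0, 0.383, -1], [-0.484, -0.364, 0, 0, 0, 0.383, -1], [-0.484, -0.364, 0, 0, 0, 0.383, -1], [-0.484, -0.364, 0, 0, 0, 0.383, -1], [-0.484, -0.364, 0, 0, 0, 0.383, -1], [-0.484, -0.364, 0, 0, 0, 0.383, -1], [-0.484, -0.364, 0, 0, 0, 0.383, -1]],
])

```text
time: 0.95
tool_pos: [0.4376, 0.3168, 0.2561]
tcp_rot: [2.23, 2.21, -0.001]
wrist_force: [-0.2, 1.0, 0.6]
width: 1.004
grip_force: 0.0
```

```bash
python3 - <<'E'
from h import *
p=bot.camera_params("top")
a=onz(p,(110,228),.042);b=onz(p,(174.1,229.6),.042);print(a,b,(a+b)/2,np.linalg.norm(a-b))
st()
p,im=cam("wrist"); cv2.imwrite("pics/w1.png",im); np.save("w1.npy",im); print(p)
E
```

```text
[0.44064281 0.41048438 0.042     ] [0.43187121 0.23015474 0.042     ] [0.43625701 0.32031956 0.042     ] 0.18054284191451184
time 0.95
q [ 0.5816  0.0092  1.892  -0.0019  1.2409  0.5912]
tool_pos [0.4376 0.3168 0.2561]
tcp_rot [ 2.2302e+00  2.2102e+00 -1.3000e-03]
wrist_force [-0.2233  0.9755  0.616 ]
torque [ 0.0616 -0.0082  0.0407]
width 1.0037
grip_force 0.0
[[0.009, 1.0, 0.001], [1.0, -0.009, -0.002], [-0.002, 0.001, -1.0]]
{'fov_y': 67.98251852548606, 'cx': 247.7675439971991, 'cy': 190.1337997494452, 'rvec': array([-2.83063437e+00,  1.20223814e-02,  1.70549310e-03]), 'tvec': array([-0.43397171,  0.26539365,  0.47780671])}
```

View pics/w1.png

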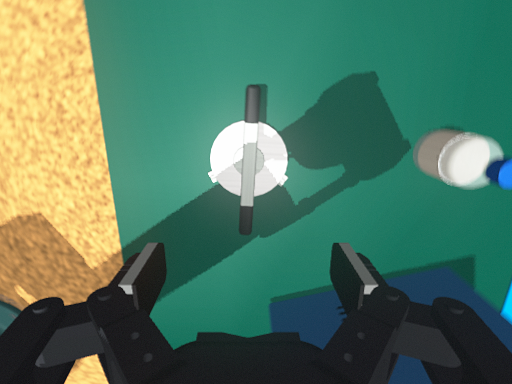

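The wrist view shows the bar from (253,86) to (245,234), with ears at (213,177) and (283,181). Ear 0 is therefore under the upper end of the bar (+y).

```bash
python3 - <<'E'
from h import *
p=bot.camera_params("wrist"); im=np.load("w1.npy")
g=im.max(2); roi=np.zeros_like(g); roi[80:240,200:300]=1
m=((im.max(2)<70)&(roi>0)).astype(np.uint8)
n,l,s,c=cv2.connectedComponentsWithStats(m)
for i in range(1,n):
    if s[i][4]>60: print(s[i],c[i])
a=onz(p,(253.3,86),.046);b=onz(p,(245.5,234),.042);print(a,b,(a+b)/2,np.degrees(np.arctan2(*(a-b)[1::-1])),np.linalg.norm(a-b))
# disc by brightness
m=((im.min(2)>150)&(roi>0)).astype(np.uint8)
k=max(cv2.findContours(m,0,1)[0],key=cv2.contourArea); print(cv2.minEnclosingCircle(k))
(u,v),r=cv2.minEnclosingCircle(k); print(onz(p,(248.5,158.5),.014))
E
```

```text
[239 206  14  29 354] [245.34180791 220.33615819]
[0.44416587 0.40805328 0.046     ] [0.43272459 0.22925443 0.042     ] [0.43844523 0.31865386 0.044     ] 86.33865540591475 0.17920917736761655
((247.40908813476562, 162.5), 42.84292984008789)
[0.43790714 0.32208871 0.014     ]
```

Emit:
play_rows([
  [[0.0045, 0, 0.08, 0, 0, 0.0145, -1], [0.0045, 0, 0.16, 0, 0, 0.0145, -1], [0.0045, 0, 0.24, 0, 0, 0.0145, -1], [0.0045, 0, 0.3, 0, 0, 0.0145, -1], [0.0045, 0, 0.33, 0, 0, 0.0145, -1], [0.0045, 0, 0.343, 0, 0, 0.0145, -1], [0.0045, 0, 0.343, 0, 0, 0.0145, -1]],
], force=60)

```text
time: 1.7
tool_pos: [0.4348, 0.3235, 0.0493]
tcp_rot: [-2.268, -2.173, 0.004]
wrist_force: [0.6, -0.2, 1.4]
width: 1.002
grip_force: 0.0
```

```bash
python3 - <<'E'
from h import *
st()
p,im=cam("wrist"); cv2.imwrite("pics/w2.png",im); np.save("w2.npy",im)
print(proj(p,[.4375,.3195,.05]),proj(p,[.4375+.09*np.cos(np.radians(86.9)),.3195+.09*np.sin(np.radians(86.9)),.05]))
E
```

```text
time 1.7
q [5.9370e-01 2.3680e-01 2.0613e+00 2.0000e-04 8.4600e-01 6.3610e-01]
tool_pos [0.4348 0.3235 0.0493]
tcp_rot [-2.2678 -2.1732  0.0038]
wrist_force [ 0.5932 -0.1914  1.3883]
torque [-0.019   0.0358  0.0175]
width 1.0019
grip_force 0.0
[[0.043, 0.999, -0.002], [0.999, -0.043, -0.001], [-0.001, -0.002, -1.0]]
[255.84151354 278.74051245] [260.7142526   77.31807496]
```

View pics/w2.png

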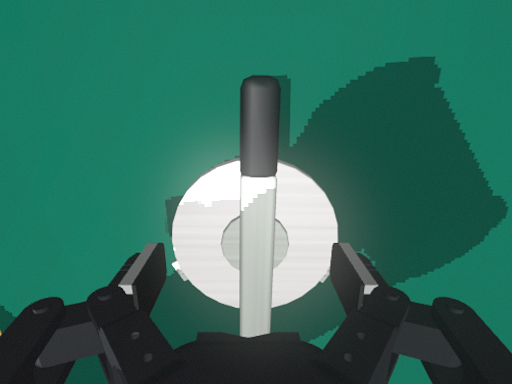

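The wrist view shows the bar end at (260,76), about 1 mm from where I predicted it. The lid is centred and the jaws straddle the bar. I'll nudge 3 mm and close.

Emit:
play_rows([
  [[-0.006, 0.0045, 0, 0, 0, 0, -1], [-0.006, 0.0045, 0, 0, 0, 0, -1], [-0.006, 0.0045, 0, 0, 0, 0, 1], [-0.006, 0.0045, 0, 0, 0, 0, 1], [-0.006, 0.0045, 0, 0, 0, 0, 1], [-0.006, 0.0045, 0, 0, 0, 0, 1], [-0.006, 0.0045, 0, 0, 0, 0, 1], [-0.006, 0.0045, 0, 0, 0, 0, 1]],
], force=100)

```text
time: 2.55
tool_pos: [0.4385, 0.3199, 0.0508]
tcp_rot: [2.27, 2.171, 0.001]
wrist_force: [-0.1, -0.4, 2.8]
width: 0.164
grip_force: 98.7
```

```bash
python3 - <<'E'
from h import *
st()
E
```

```text
time 2.55
q [ 0.5843  0.2346  2.0606 -0.      0.846   0.6289]
tool_pos [0.4385 0.3199 0.0508]
tcp_rot [2.2703e+00 2.1713e+00 6.0000e-04]
wrist_force [-0.09   -0.3732  2.8404]
torque [-0.0435  0.1089 -0.0955]
width 0.1641
grip_force 98.6592
[[0.045, 0.999, 0.0], [0.999, -0.045, 0.0], [0.0, 0.0, -1.0]]
```

Emit:
play_rows([
  [[0, 0, -0.01, 0, 0, 0, 1], [0, 0, -0.05, 0, 0, 0, 1], [0, 0, -0.12, 0, 0, 0, 1], [0, 0, -0.2, 0, 0, 0, 1], [0, 0, -0.28, 0, 0, 0, 1], [0, 0, -0.36, 0, 0, 0, 1], [0, 0, -0.44, 0, 0, 0, 1], [0, 0, -0.45, 0, 0, 0, 1]],
])

```text
time: 3.35
tool_pos: [0.4407, 0.3214, 0.3281]
tcp_rot: [2.269, 2.17, 0.019]
wrist_force: [0.7, 0.2, -3.7]
width: 0.166
grip_force: 98.5
```

```bash
python3 - <<'E'
from h import *
st()
p,im=cam("wrist"); cv2.imwrite("pics/w3.png",im); np.save("w3.npy",im)
p,im=cam("top"); np.save("t3.npy",im)
hsv=cv2.cvtColor(im,cv2.COLOR_BGR2HSV)
red=(((hsv[...,0]<12)|(hsv[...,0]>170))&(hsv[...,1]>100)&(hsv[...,2]>90)).astype(np.uint8)
red[:,:215]=0;red[:,275:]=0;red[:130]=0;red[200:]=0
k=max(cv2.findContours(red,0,1)[0],key=cv2.contourArea); print(cv2.minEnclosingCircle(k),cv2.fitEllipse(k))
# collar ring outer: bright against? print gap mark weighted
r=im[130:142,228:246].astype(int); w=np.clip(r[...,2]-r[...,1]-25,0,None); yy,xx=np.mgrid[130:142,228:246]
print("mark",(w*xx).sum()/w.sum(),(w*yy).sum()/w.sum(),w.sum())
E
```

```text
time 3.35
q [ 0.5844 -0.0271  1.796   0.      1.3605  0.6289]
tool_pos [0.4407 0.3214 0.3281]
tcp_rot [2.2687 2.17   0.0188]
wrist_force [ 0.7372  0.206  -3.699 ]
torque [ 0.0734 -0.0527  0.0191]
width 0.1655
grip_force 98.4805
[[0.044, 0.999, 0.01], [0.999, -0.044, 0.007], [0.007, 0.01, -1.0]]
((243.15853881835938, 162.71951293945312), 18.91083526611328) ((243.1005859375, 162.74615478515625), (36.701107025146484, 36.952327728271484), 171.80357360839844)
mark 235.76459510357816 136.55555555555554 531
```

View pics/w3.png

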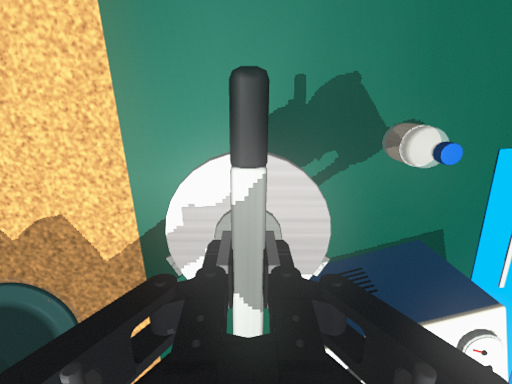

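The lid hangs level and is gripped at the middle of the bar, with the far bar end at (248,67).

```bash
python3 - <<'E'
from h import *
s=bot.read_state(); M=R.from_rotvec(s["tcp_rot"]).as_matrix(); T=np.array(s["tool_pos"])
p=bot.camera_params("wrist"); f=192/np.tan(np.radians(p["fov_y"])/2)
Cm=R.from_rotvec(p["rvec"]).as_matrix(); Ct=p["tvec"]
C=-Cm.T@Ct; print("cam in tool",M.T@(C-T)); RT=Cm@M; print(np.round(RT,3))
def pt(X): # tool-frame pt -> px
    x=RT@(np.array(X)-M.T@(C-T)); return x[:2]/x[2]*f+[p["cx"],p["cy"]]
print("end top/mid",pt([.09,0,0]),pt([.09,0,.008]))
pr=bot.camera_params("top")
c=onz(pr,(243.1,162.7),.188); m=onz(pr,(235.8,136.6),.202); d=m-c
print("mouth",c,"mark",m,np.linalg.norm(d[:2]),np.degrees(np.arctan2(d[1],d[0])))
for off in (.13,.15,.17,.2): print(off,pt([off,0,.126]),pt([off-.07,0,.126]),pt([off+.07,0,.126]))
# box edge yaw in top view
im=np.load("t3.npy"); 
sp,si=cam("scene"); cv2.imwrite("pics/s3.png",si)
print("scene proj mouth",proj(sp,c),proj(sp,m))
h=cv2.cvtColor(si,cv2.COLOR_BGR2HSV); r=(((h[...,0]<10)|(h[...,0]>172))&(h[...,1]>110)&(h[...,2]>80)).astype(np.uint8)
n,l,q,cc=cv2.connectedComponentsWithStats(r)
for i in range(1,n):
    if 170<cc[i][0]<300 and 160<cc[i][1]<230: print(q[i],cc[i])
E
```

```text
cam in tool [ 0.07817632 -0.00091844 -0.11785636]
[[ 0.001  1.     0.   ]
 [-0.953  0.001 -0.304]
 [-0.304 -0.     0.953]]
end top/mid [250.32617852  66.69710489] [250.16702262  68.82809107]
mouth [0.59187777 0.02698896 0.188     ] mark [0.655198   0.04304681 0.202     ] 0.06532462544642825 14.230068122346605
0.13 [249.1542031  27.6801202] [248.98140436 122.06104221] [249.36468908 -87.28518906]
0.15 [249.20999609  -2.79344829] [249.02753547  96.86469404] [ 249.43353095 -124.88592101]
0.17 [249.26911054 -35.08116197] [249.07615374  70.30988785] [ 249.50694771 -164.98541301]
0.2 [249.36468908 -87.28518906] [249.1542031  27.6801202] [ 249.62670069 -230.39327667]
scene proj mouth [255.43414101 192.87357673] [236.74396365 205.46365193]
[235 180  41  28 200] [253.435 190.98 ]
[187 208   6   5  26] [189.5 210. ]
```

Emit:
play_rows([
  [[-0.05, 0.01, -0.05, 0, 0, -0.02, 1], [-0.12, 0.02, -0.137, 0, 0, -0.05, 1], [-0.2, 0.03, -0.137, 0, 0, -0.09, 1], [-0.28, 0.05, -0.137, 0, 0, -0.13, 1], [-0.36, 0.06, -0.137, 0, 0, -0.17, 1], [-0.44, 0.07, -0.137, 0, 0, -0.2, 1], [-0.5, 0.08, -0.137, 0, 0, -0.23, 1], [-0.56, 0.1, -0.137, 0, 0, -0.258, 1]],
])

```text
time: 4.3
tool_pos: [0.4814, -0.021, 0.3983]
tcp_rot: [-1.224, -2.886, 0.004]
wrist_force: [0.7, 0.7, -4.4]
width: 0.166
grip_force: 98.5
```

```bash
python3 - <<'E'
from h import *
s=st(); M=R.from_rotvec(s["tcp_rot"]).as_matrix()
t=np.array([.504,-.17,.41])-s["tool_pos"]; print(M.T@t/.6)
E
```

```text
time 4.3
q [-9.4900e-02 -1.5980e-01  1.7922e+00 -6.0000e-04  1.5165e+00 -8.6330e-01]
tool_pos [ 0.4814 -0.021   0.3983]
tcp_rot [-1.2241 -2.8859  0.0044]
wrist_force [ 0.7021  0.687  -4.3882]
torque [ 0.0379 -0.0386 -0.0014]
width 0.1657
grip_force 98.5253
[[-0.695, 0.719, -0.007], [0.719, 0.695, 0.0], [0.005, -0.005, -1.0]]
[-0.20464004 -0.1455581  -0.01972554]
```

Emit:
play_rows([
  [[-0.06, -0.04, -0.01, 0, 0, 0, 1], [-0.12, -0.08, -0.02, 0, 0, 0, 1], [-0.17, -0.12, -0.02, 0, 0, 0, 1], [-0.205, -0.145, -0.02, 0, 0, 0, 1], [-0.205, -0.145, -0.02, 0, 0, 0, 1], [-0.205, -0.145, -0.02, 0, 0, 0, 1]],
])

```text
time: 4.9
tool_pos: [0.5048, -0.1676, 0.4105]
tcp_rot: [-1.23, -2.883, -0.0]
wrist_force: [0.3, 1.2, -4.2]
width: 0.163
grip_force: 98.5
```

```bash
python3 - <<'E'
from h import *
st()
p,im=cam("wrist"); cv2.imwrite("pics/w4.png",im); np.save("w4.npy",im)
print(proj(p,[.592,.027,.202]),proj(p,[.655,.043,.202]))
E
```

```text
time 4.9
q [-3.6770e-01 -6.2000e-02  1.6827e+00  6.0000e-04  1.5283e+00 -1.1321e+00]
tool_pos [ 0.5048 -0.1676  0.4105]
tcp_rot [-1.2297e+00 -2.8828e+00 -5.0000e-04]
wrist_force [ 0.3105  1.1626 -4.1579]
torque [-0.016   0.002  -0.0562]
width 0.1631
grip_force 98.475
[[-0.692, 0.722, -0.007], [0.722, 0.692, 0.003], [0.007, -0.003, -1.0]]
[429.70334348  99.48826027] [474.6069873  129.41209863]
```

View pics/w4.png

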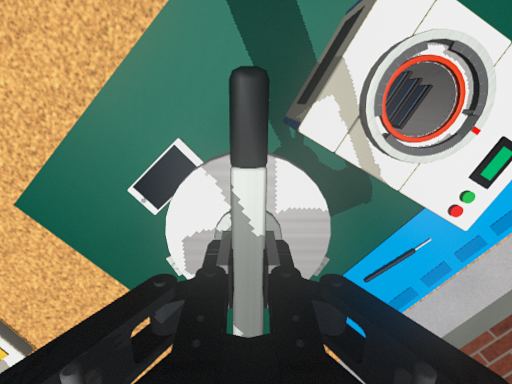

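The wrist view shows the collar centred near (427,97), with the red seal ring inside it and the gap mark at (477,130).

```bash
cat > fit.py <<'E'
from h import *
def circ(P):
    A=np.c_[2*P[:,:2],np.ones(len(P))]; s=np.linalg.lstsq(A,(P[:,:2]**2).sum(1),rcond=None)[0]
    return s[:2],np.sqrt(s[2]+s[:2]@s[:2])
E
python3 - <<'E'
from fit import *
p=bot.camera_params("wrist"); im=np.load("w4.npy"); h=cv2.cvtColor(im,cv2.COLOR_BGR2HSV)
r=(((h[...,0]<10)|(h[...,0]>172))&(h[...,1]>130)&(h[...,2]>90)).astype(np.uint8)
n,l,q,cc=cv2.connectedComponentsWithStats(r)
for i in range(1,n):
    if q[i][4]>8 and cc[i][0]>360 and cc[i][1]<180: print(q[i],cc[i],onz(p,cc[i],.202))
i=1+np.argmax(q[1:,4]); m=(l==i).astype(np.uint8)
ks,hi=cv2.findContours(m,cv2.RETR_CCOMP,cv2.CHAIN_APPROX_NONE)
for k in ks:
    if len(k)>40:
        for z in (.184,.188,.192):
            P=np.array([onz(p,u,z) for u in k[:,0]]); print(len(k),z,circ(P))
# dark grey ledge arcs
g=((h[...,1]<50)&(h[...,2]>80)&(h[...,2]<150)).astype(np.uint8); yy,xx=np.mgrid[:384,:512]
X=np.array([onz(p,(u,v),.202) for u,v in zip(xx[g>0],yy[g>0])]); 
rr=np.hypot(X[:,0]-.59,X[:,1]-.027); a=np.degrees(np.arctan2(X[:,1]-.027,X[:,0]-.59))%360
s=(rr>.045)&(rr<.075); print(np.histogram(rr[s]*1e3,range(45,76,2))); print(np.histogram(a[s],np.arange(0,361,6))[0])
E
```

```text
[ 381   55   84   87 1363] [424.84666178  97.51137197] [0.58707048 0.02553309 0.202     ]
[472 127   9   8  40] [475.55 130.2 ] [0.65731464 0.0444031  0.202     ]
241 0.184 (array([0.59482147, 0.02940214]), np.float64(0.04732850870562722))
241 0.188 (array([0.5931527 , 0.02777857]), np.float64(0.04678070723426348))
241 0.192 (array([0.59148394, 0.026155  ]), np.float64(0.04623290576288757))
224 0.184 (array([0.59410363, 0.02894374]), np.float64(0.04221207109795925))
224 0.188 (array([0.59244318, 0.02732548]), np.float64(0.04172348957935053))
224 0.192 (array([0.59078272, 0.02570721]), np.float64(0.04123490806073248))
(array([ 12,  53, 153, 257, 391, 519, 450, 359, 260,  94,   6, 181, 214,
       179,  77]), array([45, 47, 49, 51, 53, 55, 57, 59, 61, 63, 65, 67, 69, 71, 73, 75]))
[52 58 60 60 59 55 52 52 55 52 57 56 57 57 59 56 59 58 59 35 13  6 12  9
 42 50 61 65 66 71 72 80 79 83 84 85 87 88 85 84 63 37 39 30 38 51 50 46
 43 36 39 43 45 47 39 44 46 48 47 44]
```

Emit:
play_rows([
  [[0.03, 0.08, 0, 0, 0, -0.003, 1], [0.06, 0.16, 0, 0, 0, -0.003, 1], [0.1, 0.24, 0.03, 0, 0, -0.003, 1], [0.13, 0.3, 0.09, 0, 0, -0.003, 1], [0.133, 0.332, 0.15, 0, 0, -0.003, 1], [0.133, 0.332, 0.2, 0, 0, -0.003, 1], [0.133, 0.332, 0.217, 0, 0, -0.003, 1], [0.133, 0.332, 0.217, 0, 0, -0.003, 1]],
])

```text
time: 5.75
tool_pos: [0.592, 0.029, 0.2814]
tcp_rot: [-1.212, -2.892, 0.004]
wrist_force: [0.4, -0.3, -4.5]
width: 0.166
grip_force: 99.0
```

```bash
python3 - <<'E'
from h import *
for i in range(2):
    s=st(); p,im=cam("scene")
np.save("s5.npy",im)
a=cv2.resize(im[120:250,170:330],None,fx=4,fy=4,interpolation=cv2.INTER_CUBIC); cv2.imwrite("pics/s5.png",a)
M=R.from_rotvec(s["tcp_rot"]).as_matrix(); t=np.array([.5932,.0276,.28])-s["tool_pos"]; print(M.T@t/.6, np.degrees(np.arctan2(M[1,0],M[0,0])))
E
```

```text
time 5.75
q [ 6.9000e-03  9.8300e-02  1.7513e+00 -1.0000e-04  1.2982e+00 -7.7000e-01]
tool_pos [0.592  0.029  0.2814]
tcp_rot [-1.2122 -2.892   0.004 ]
wrist_force [ 0.4254 -0.2943 -4.5003]
torque [ 0.0088  0.001  -0.0002]
width 0.1657
grip_force 99.0349
[[-0.701, 0.713, -0.006], [0.713, 0.701, -0.0], [0.004, -0.005, -1.0]]
time 5.8
q [ 0.006   0.0967  1.7481 -0.      1.2984 -0.7701]
tool_pos [0.5935 0.0285 0.2841]
tcp_rot [-1.2151e+00 -2.8955e+00  1.0000e-03]
wrist_force [ 0.3693 -0.1764 -4.2411]
torque [-0.0441  0.0416  0.0087]
width 0.1599
grip_force 99.0716
[[-0.701, 0.714, -0.002], [0.714, 0.701, -0.0], [0.001, -0.001, -1.0]]
[-0.00071942 -0.00132703  0.00690637] 134.46750272872632
```

View pics/s5.png

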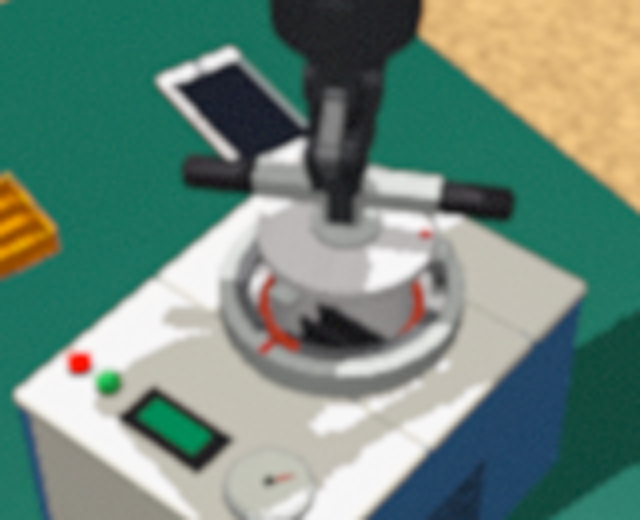

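The scene crop shows the lid hanging centred above the collar, the red dot at the right under the bar, and the front ear above the marked gap (265,345). I'll lower in small steps and watch the force.

Emit:
play_rows([
  [[0, 0, 0.015, 0, 0, 0, 1], [0, 0, 0.03, 0, 0, 0, 1], [0, 0, 0.04, 0, 0, 0, 1], [0, 0, 0.045, 0, 0, 0, 1], [0, 0, 0.045, 0, 0, 0, 1]],
])

```text
time: 6.35
tool_pos: [0.5936, 0.0279, 0.2566]
tcp_rot: [-1.217, -2.895, 0.001]
wrist_force: [-0.0, 0.4, -5.2]
width: 0.164
grip_force: 99.2
```

```bash
cat > avg.py <<'E'
from h import *
Ps=[];Rs=[];F=[];Q=[]
for i in range(5):
    s=bot.read_state(); Ps.append(s["tool_pos"]);Rs.append(s["tcp_rot"]);F.append(s["wrist_force"]);Q.append(s["torque"]); im=bot.read_camera("top")
m=R.from_rotvec(Rs).mean().as_matrix()
print("t",s["time"],"pos",np.mean(Ps,0).round(4),"yaw",np.degrees(np.arctan2(m[1,0],m[0,0])).round(2),"tilt",m[:,2].round(4),"F",np.mean(F,0).round(2),"T",np.mean(Q,0).round(3),"w",s["width"],s["q"][5])
E
python3 avg.py
```

```text
t 6.55 pos [0.5941 0.028  0.2574] yaw 134.42 tilt [-2.e-04  0.e+00 -1.e+00] F [ 0.05  0.31 -4.27] T [-0.012  0.006 -0.002] w 0.16867077931785393 -0.7700921532509409
```

Emit:
play_rows([
  [[0.001, -0.001, 0.003, 0, 0, 0, 1], [0.001, -0.001, 0.006, 0, 0, 0, 1], [0.001, -0.001, 0.009, 0, 0, 0, 1], [0.001, -0.001, 0.01, 0, 0, 0, 1], [0.001, -0.001, 0.01, 0, 0, 0, 1]],
])

```text
time: 7.1
tool_pos: [0.5931, 0.0281, 0.2512]
tcp_rot: [-1.217, -2.896, 0.0]
wrist_force: [-0.7, 0.2, -4.6]
width: 0.167
grip_force: 99.2
```

```bash
python3 avg.py
```

```text
t 7.3 pos [0.5932 0.0281 0.2514] yaw 134.43 tilt [-1.e-04 -0.e+00 -1.e+00] F [-0.58 -0.05 -4.03] T [-0.003 -0.03  -0.001] w 0.16698038836869275 -0.7700338935222251
```

Emit:
play_rows([
  [[0, 0, 0.002, 0, 0, 0, 1], [0, 0, 0.004, 0, 0, 0, 1], [0, 0, 0.005, 0, 0, 0, 1], [0, 0, 0.005, 0, 0, 0, 1]],
])

```text
time: 7.75
tool_pos: [0.5932, 0.028, 0.2483]
tcp_rot: [-1.217, -2.896, 0.0]
wrist_force: [-0.0, 0.4, -4.2]
width: 0.167
grip_force: 99.2
```

```bash
python3 avg.py
```

```text
t 7.95 pos [0.5932 0.0281 0.2484] yaw 134.43 tilt [-1.e-04 -0.e+00 -1.e+00] F [ 0.24  0.21 -4.24] T [-0.002 -0.    -0.014] w 0.16747797906008183 -0.7700597548589747
```

Emit:
play_rows([
  [[0, 0, 0.002, 0, 0, 0, 1], [0, 0, 0.004, 0, 0, 0, 1], [0, 0, 0.006, 0, 0, 0, 1], [0, 0, 0.006, 0, 0, 0, 1]],
])

```text
time: 8.4
tool_pos: [0.5933, 0.0278, 0.2447]
tcp_rot: [1.217, 2.896, -0.001]
wrist_force: [0.1, -2.1, -3.9]
width: 0.166
grip_force: 99.1
```

```bash
python3 avg.py
```

```text
t 8.6 pos [0.5933 0.0278 0.2447] yaw 134.42 tilt [-0.e+00 -4.e-04 -1.e+00] F [ 0.73 -1.61 -4.41] T [-0.328 -0.17   0.003] w 0.16358072999534828 -0.7700098443930352
```

Emit:
play_rows([
  [[-0.0012, -0.0005, 0, 0, 0, 0, 1], [-0.0012, -0.0005, 0.001, 0, 0, 0, 1], [-0.0012, -0.0005, 0.003, 0, 0, 0, 1], [-0.0012, -0.0005, 0.003, 0, 0, 0, 1]],
])

```text
time: 9.05
tool_pos: [0.5933, 0.0276, 0.2428]
tcp_rot: [-1.216, -2.896, -0.0]
wrist_force: [0.0, -0.5, -4.3]
width: 0.163
grip_force: 99.1
```

```bash
python3 avg.py
```

```text
t 9.25 pos [0.5934 0.0275 0.2429] yaw 134.43 tilt [-3.e-04  2.e-04 -1.e+00] F [-0.01 -0.24 -4.16] T [-0.006 -0.022 -0.002] w 0.16500113712209113 -0.7712603293191274
```

Emit:
play_rows([
  [[-0.0003, 0, 0.0015, 0, 0, 0, 1], [-0.0003, 0, 0.003, 0, 0, 0, 1], [-0.0003, 0, 0.003, 0, 0, 0, 1]],
])

```text
time: 9.6
tool_pos: [0.5935, 0.0272, 0.241]
tcp_rot: [-1.217, -2.896, 0.0]
wrist_force: [-0.3, 0.1, -4.9]
width: 0.165
grip_force: 99.1
```

```bash
python3 avg.py
```

```text
t 9.8 pos [0.5936 0.0272 0.2412] yaw 134.43 tilt [-2.e-04  0.e+00 -1.e+00] F [-0.51 -0.25 -4.33] T [-0.015 -0.     0.006] w 0.16396951250525346 -0.7715413439886639
```

Emit:
play_rows([
  [[0, 0, 0.0015, 0, 0, 0, 1], [0, 0, 0.003, 0, 0, 0, 1], [0, 0, 0.003, 0, 0, 0, 1]],
])

```text
time: 10.15
tool_pos: [0.5936, 0.0272, 0.2392]
tcp_rot: [-1.217, -2.896, 0.0]
wrist_force: [-0.4, -1.1, -3.3]
width: 0.165
grip_force: 99.1
```

```bash
python3 avg.py
```

```text
t 10.35 pos [0.5936 0.0272 0.2394] yaw 134.43 tilt [-2.e-04 -0.e+00 -1.e+00] F [ 0.14 -0.24 -3.93] T [ 0.003 -0.008  0.003] w 0.16244215090323935 -0.7714488566255312
```

Emit:
play_rows([
  [[0, 0, 0.0015, 0, 0, 0, 1], [0, 0, 0.002, 0, 0, 0, 1], [0, 0, 0.002, 0, 0, 0, 1]],
])

```text
time: 10.7
tool_pos: [0.5938, 0.0272, 0.2385]
tcp_rot: [1.217, 2.896, 0.0]
wrist_force: [-0.1, -0.4, -3.3]
width: 0.163
grip_force: 99.3
```

```bash
python3 avg.py
```

```text
t 10.9 pos [0.5938 0.0272 0.2385] yaw 134.43 tilt [ 5.e-04 -0.e+00 -1.e+00] F [ 0.1  -0.02 -2.96] T [-0.009  0.006 -0.016] w 0.1678216104883047 -0.771491885559417
```

Emit:
play_rows([
  [[0, 0, 0.001, 0, 0, 0, 1], [0, 0, 0.001, 0, 0, 0, 1]],
])

```text
time: 11.15
tool_pos: [0.5939, 0.0272, 0.2385]
tcp_rot: [1.216, 2.896, 0.0]
wrist_force: [-0.6, -0.4, 1.5]
width: 0.165
grip_force: 99.9
```

```bash
python3 avg.py
```

```text
t 11.35 pos [0.5939 0.0272 0.2385] yaw 134.43 tilt [ 8.e-04 -0.e+00 -1.e+00] F [-1.4  -0.53  2.74] T [-0.03   0.36  -0.039] w 0.16169404364558537 -0.7714988115411437
```

Seated, with about 7 N on the seal and no forcing. I'll ease off slightly and start turning clockwise.

Emit:
play_rows([
  [[0, 0, -0.0004, 0, 0, 0.02, 1], [0, 0, -0.0004, 0, 0, 0.04, 1], [0, 0, -0.0004, 0, 0, 0.06, 1], [0, 0, -0.0004, 0, 0, 0.08, 1], [0, 0, -0.0004, 0, 0, 0.08, 1]],
])

```text
time: 11.9
tool_pos: [0.5944, 0.0272, 0.2385]
tcp_rot: [1.57, 2.719, 0.002]
wrist_force: [0.0, -0.9, 1.7]
width: 0.164
grip_force: 100.1
```

```bash
python3 avg.py
```

```text
t 12.1 pos [0.5944 0.0272 0.2385] yaw 120.08 tilt [ 0.0019  0.     -1.    ] F [ 0.93 -0.36  2.65] T [-0.014 -0.085 -0.051] w 0.1676803686741817 -0.5211392625524203
```

Emit:
play_rows([
  [[0, 0, 0, 0, 0, 0.01, 1], [0, 0, 0, 0, 0, 0.02, 1], [0, 0, 0, 0, 0, 0.02, 1]],
])

```text
time: 12.45
tool_pos: [0.594, 0.0272, 0.2384]
tcp_rot: [1.654, 2.67, 0.001]
wrist_force: [0.9, -0.3, 5.1]
width: 0.169
grip_force: 100.4
```

```bash
python3 avg.py
```

```text
t 12.65 pos [0.594  0.0272 0.2384] yaw 116.47 tilt [ 9.e-04 -0.e+00 -1.e+00] F [-0.18 -0.27  5.17] T [ 0.005 -0.006 -0.042] w 0.16228892565540406 -0.458099679980553
```

Emit:
play_rows([
  [[0, 0, -0.0005, 0, 0, 0.01, 1], [0, 0, -0.0005, 0, 0, 0.02, 1], [0, 0, -0.0005, 0, 0, 0.02, 1]],
])

```text
time: 13.0
tool_pos: [0.5938, 0.0272, 0.2384]
tcp_rot: [1.737, 2.617, 0.0]
wrist_force: [0.4, -0.1, 4.4]
width: 0.16
grip_force: 100.4
```

```bash
python3 avg.py
```

```text
t 13.2 pos [0.5938 0.0272 0.2385] yaw 112.87 tilt [ 3.e-04  0.e+00 -1.e+00] F [-0.33 -0.22  4.96] T [-0.028  0.01  -0.051] w 0.1614815711415687 -0.3952762178098081
```

Emit:
play_rows([
  [[0, 0, -0.0005, 0, 0, 0.01, 1], [0, 0, -0.0005, 0, 0, 0.02, 1], [0, 0, -0.0005, 0, 0, 0.02, 1]],
])

```text
time: 13.55
tool_pos: [0.5936, 0.0272, 0.2385]
tcp_rot: [-1.818, -2.562, 0.0]
wrist_force: [-0.5, -0.4, 3.4]
width: 0.169
grip_force: 100.4
```

```bash
python3 avg.py
```

```text
t 13.75 pos [0.5936 0.0272 0.2385] yaw 109.27 tilt [-2.e-04  0.e+00 -1.e+00] F [-0.29 -0.23  3.9 ] T [-0.    -0.001 -0.042] w 0.1622193681790405 -0.33234151149307756
```

Emit:
play_rows([
  [[0, 0, 0, 0, 0, 0.01, 1], [0, 0, 0, 0, 0, 0.02, 1], [0, 0, 0, 0, 0, 0.02, 1]],
])

```text
time: 14.1
tool_pos: [0.5937, 0.0272, 0.2385]
tcp_rot: [-1.898, -2.503, 0.0]
wrist_force: [-0.0, 0.0, 5.2]
width: 0.165
grip_force: 100.3
```

```bash
python3 avg.py
```

```text
t 14.3 pos [0.5936 0.0272 0.2385] yaw 105.66 tilt [-1.e-04  0.e+00 -1.e+00] F [-0.05  0.05  4.15] T [-0.018 -0.006 -0.064] w 0.1658807550152176 -0.2693874200746569
```

Emit:
play_rows([
  [[0, 0, 0, 0, 0, 0.01, 1], [0, 0, 0, 0, 0, 0.02, 1], [0, 0, 0, 0, 0, 0.02, 1]],
])

```text
time: 14.65
tool_pos: [0.5937, 0.0273, 0.2385]
tcp_rot: [-1.976, -2.442, 0.0]
wrist_force: [0.3, 0.6, 3.5]
width: 0.168
grip_force: 100.3
```

```bash
python3 avg.py
```

```text
t 14.85 pos [0.5937 0.0272 0.2385] yaw 102.06 tilt [-1.e-04  0.e+00 -1.e+00] F [0.1  0.2  3.74] T [ 0.009  0.034 -0.077] w 0.1625435927551649 -0.206541417339586
```

Emit:
play_rows([
  [[0, 0, 0, 0, 0, 0.01, 1], [0, 0, 0, 0, 0, 0.02, 1], [0, 0, 0, 0, 0, 0.02, 1]],
])

```text
time: 15.2
tool_pos: [0.5937, 0.0272, 0.2385]
tcp_rot: [-2.052, -2.379, 0.0]
wrist_force: [0.1, -0.2, 3.5]
width: 0.165
grip_force: 100.3
```

```bash
python3 avg.py
```

```text
t 15.4 pos [0.5937 0.0272 0.2385] yaw 98.46 tilt [-1.e-04 -0.e+00 -1.e+00] F [ 0.12 -0.16  3.4 ] T [-0.041  0.006 -0.064] w 0.16625226143045813 -0.14372887417202088
```

Emit:
play_rows([
  [[0, 0, 0, 0, 0, 0.01, 1], [0, 0, 0, 0, 0, 0.02, 1], [0, 0, 0, 0, 0, 0.02, 1]],
])

```text
time: 15.75
tool_pos: [0.5936, 0.0272, 0.2385]
tcp_rot: [-2.126, -2.313, 0.0]
wrist_force: [-0.1, -0.0, 3.0]
width: 0.165
grip_force: 100.3
```

```bash
python3 avg.py
```

```text
t 15.95 pos [0.5937 0.0272 0.2385] yaw 94.86 tilt [-1.e-04  0.e+00 -1.e+00] F [-0.08  0.25  3.43] T [ 0.003  0.007 -0.053] w 0.16807060876947882 -0.08091180781615695
```

Emit:
play_rows([
  [[0, 0, 0, 0, 0, 0.01, 1], [0, 0, 0, 0, 0, 0.02, 1], [0, 0, 0, 0, 0, 0.02, 1]],
])

```text
time: 16.3
tool_pos: [0.5937, 0.0272, 0.2385]
tcp_rot: [2.197, 2.245, -0.0]
wrist_force: [-0.2, -0.6, 3.6]
width: 0.167
grip_force: 100.2
```

```bash
python3 avg.py
```

```text
t 16.5 pos [0.5937 0.0272 0.2385] yaw 91.26 tilt [-1.e-04  0.e+00 -1.e+00] F [0.06 0.21 3.2 ] T [-0.011 -0.002 -0.072] w 0.16423315323519302 -0.018072170074759964
```

Emit:
play_rows([
  [[0, 0, 0, 0, 0, 0.01, 1], [0, 0, 0, 0, 0, 0.02, 1], [0, 0, 0, 0, 0, 0.02, 1]],
])

```text
time: 16.85
tool_pos: [0.5937, 0.0272, 0.2385]
tcp_rot: [-2.267, -2.175, 0.0]
wrist_force: [1.0, -0.0, 2.5]
width: 0.163
grip_force: 100.2
```

```bash
python3 avg.py
```

```text
t 17.05 pos [0.5937 0.0272 0.2385] yaw 87.66 tilt [-1.e-04  0.e+00 -1.e+00] F [-0.33  0.15  3.14] T [-0.014 -0.005 -0.081] w 0.16201199263762006 0.04477317221122488
```

Emit:
play_rows([
  [[0, 0, 0, 0, 0, 0.01, 1], [0, 0, 0, 0, 0, 0.02, 1], [0, 0, 0, 0, 0, 0.02, 1]],
])

```text
time: 17.4
tool_pos: [0.5937, 0.0272, 0.2385]
tcp_rot: [-2.334, -2.103, 0.0]
wrist_force: [-0.2, 0.0, 2.7]
width: 0.163
grip_force: 100.2
```

```bash
python3 avg.py
```

```text
t 17.6 pos [0.5937 0.0272 0.2385] yaw 84.06 tilt [-1.e-04  0.e+00 -1.e+00] F [-0.21  0.14  3.06] T [ 0.005 -0.011 -0.048] w 0.1609418032236609 0.10762270841364793
```

Emit:
play_rows([
  [[0, 0, 0, 0, 0, 0.01, 1], [0, 0, 0, 0, 0, 0.02, 1], [0, 0, 0, 0, 0, 0.02, 1]],
])

```text
time: 17.95
tool_pos: [0.5937, 0.0272, 0.2385]
tcp_rot: [-2.399, -2.029, 0.0]
wrist_force: [-0.6, -0.6, 2.5]
width: 0.166
grip_force: 100.1
```

```bash
python3 avg.py
```

```text
t 18.15 pos [0.5937 0.0272 0.2385] yaw 80.46 tilt [-1.e-04 -0.e+00 -1.e+00] F [ 0.07 -0.04  2.61] T [ 0.029  0.017 -0.053] w 0.16486169698640002 0.17043732241536053
```

Emit:
play_rows([
  [[0, 0, 0, 0, 0, 0.01, 1], [0, 0, 0, 0, 0, 0.02, 1], [0, 0, 0, 0, 0, 0.02, 1]],
])

```text
time: 18.5
tool_pos: [0.5936, 0.0272, 0.2385]
tcp_rot: [-2.461, -1.952, 0.0]
wrist_force: [-0.0, 0.1, 3.3]
width: 0.166
grip_force: 100.1
```

```bash
python3 avg.py
```

```text
t 18.7 pos [0.5937 0.0272 0.2385] yaw 76.86 tilt [-1.e-04  0.e+00 -1.e+00] F [ 0.17 -0.16  2.78] T [-0.017 -0.006 -0.048] w 0.1662904426683568 0.23324646627082782
```

Emit:
play_rows([
  [[0, 0, 0, 0, 0, 0.01, 1], [0, 0, 0, 0, 0, 0.02, 1], [0, 0, 0, 0, 0, 0.02, 1]],
])

```text
time: 19.05
tool_pos: [0.5936, 0.0272, 0.2385]
tcp_rot: [-2.521, -1.874, 0.0]
wrist_force: [-0.5, -0.3, 3.0]
width: 0.161
grip_force: 100.1
```

```bash
python3 avg.py
```

```text
t 19.25 pos [0.5937 0.0272 0.2385] yaw 73.26 tilt [-1.e-04 -0.e+00 -1.e+00] F [-0.13 -0.72  2.22] T [-0.037 -0.007 -0.085] w 0.1647409475094422 0.29610453758472854
```

Emit:
play_rows([
  [[0, 0, 0, 0, 0, 0.01, 1], [0, 0, 0, 0, 0, 0.02, 1], [0, 0, 0, 0, 0, 0.02, 1]],
])

```text
time: 19.6
tool_pos: [0.5936, 0.0271, 0.2384]
tcp_rot: [2.579, 1.794, -0.001]
wrist_force: [0.7, -1.1, 1.7]
width: 0.167
grip_force: 100.1
```

```bash
python3 avg.py
```

```text
t 19.8 pos [0.5936 0.0271 0.2384] yaw 69.67 tilt [-3.e-04 -2.e-04 -1.e+00] F [-0.03 -0.4   1.96] T [-0.132  0.025  0.011] w 0.16924458796826686 0.35885097263166893
```

Emit:
play_rows([
  [[0, 0, 0, 0, 0, 0.01, 1], [0, 0, 0, 0, 0, 0.01, 1]],
])

```text
time: 20.05
tool_pos: [0.5936, 0.0271, 0.2384]
tcp_rot: [2.607, 1.753, -0.001]
wrist_force: [-0.8, -0.4, 0.5]
width: 0.168
grip_force: 100.0
```

```bash
python3 avg.py
```

```text
t 20.25 pos [0.5936 0.0271 0.2384] yaw 67.86 tilt [-3.e-04 -2.e-04 -1.e+00] F [-0.65 -0.73  1.73] T [-0.158  0.063  0.051] w 0.16801629297560822 0.3903834302013196
```

Emit:
play_rows([
  [[0, 0, 0, 0, 0, 0.01, 1], [0, 0, 0, 0, 0, 0.01, 1]],
])

```text
time: 20.5
tool_pos: [0.5936, 0.0272, 0.2384]
tcp_rot: [-2.634, -1.712, 0.001]
wrist_force: [-0.8, -1.3, 2.2]
width: 0.163
grip_force: 100.0
```

```bash
python3 avg.py
```

```text
t 20.7 pos [0.5936 0.0272 0.2384] yaw 66.06 tilt [-3.e-04 -1.e-04 -1.e+00] F [-0.93 -0.92  1.31] T [-0.219  0.078  0.121] w 0.1660954937775733 0.42176070814900224
```

Emit:
play_rows([
  [[0, 0, 0, 0, 0, 0.01, 1], [0, 0, 0, 0, 0, 0.01, 1]],
])

```text
time: 20.95
tool_pos: [0.5935, 0.0272, 0.2384]
tcp_rot: [-2.661, -1.67, 0.001]
wrist_force: [-0.8, -1.1, 0.8]
width: 0.168
grip_force: 99.9
```

```bash
python3 avg.py
```

```text
t 21.15 pos [0.5935 0.0272 0.2384] yaw 64.25 tilt [-4.e-04 -0.e+00 -1.e+00] F [-1.08 -1.15  0.51] T [-0.223  0.104  0.131] w 0.16840373099913267 0.4532924987032729
```

Emit:
play_rows([
  [[0, 0, 0.0003, 0, 0, 0.01, 1], [0, 0, 0.0003, 0, 0, 0.01, 1]],
])

```text
time: 21.4
tool_pos: [0.5936, 0.0272, 0.2383]
tcp_rot: [2.686, 1.629, -0.0]
wrist_force: [-1.5, -0.5, 1.2]
width: 0.167
grip_force: 99.9
```

```bash
python3 avg.py
```

```text
t 21.6 pos [0.5936 0.0272 0.2383] yaw 62.46 tilt [-2.e-04 -0.e+00 -1.e+00] F [-1.38 -1.08  1.36] T [-0.25   0.188  0.176] w 0.16398966524486744 0.4847273679001108
```

Emit:
play_rows([
  [[0, 0, 0.0003, 0, 0, 0.01, 1], [0, 0, 0.0003, 0, 0, 0.01, 1]],
])

```text
time: 21.85
tool_pos: [0.5936, 0.0273, 0.2383]
tcp_rot: [2.712, 1.586, -0.0]
wrist_force: [-2.4, -1.6, 1.5]
width: 0.164
grip_force: 100.1
```

```bash
python3 avg.py
```

```text
t 22.05 pos [0.5937 0.0272 0.2383] yaw 60.65 tilt [ 0.  0. -1.] F [-1.9  -1.39  2.05] T [-0.237  0.251  0.321] w 0.1650024651929455 0.5162055884207878
```

Emit:
play_rows([
  [[0, 0, 0, 0, 0, 0.008, 1], [0, 0, 0, 0, 0, 0.008, 1]],
])

```text
time: 22.3
tool_pos: [0.5937, 0.0272, 0.2383]
tcp_rot: [2.732, 1.551, 0.0]
wrist_force: [-1.1, -1.6, 2.0]
width: 0.167
grip_force: 100.2
```

```bash
python3 avg.py
```

```text
t 22.5 pos [0.5937 0.0273 0.2383] yaw 59.17 tilt [ 1.e-04  0.e+00 -1.e+00] F [-2.2  -1.24  2.77] T [-0.198  0.276  0.417] w 0.16619215536568696 0.5418665214990006
```

Emit:
play_rows([
  [[0, 0, 0, 0, 0, 0.01, 1], [0, 0, 0, 0, 0, 0.01, 1]],
])

```text
time: 22.75
tool_pos: [0.5938, 0.0273, 0.2382]
tcp_rot: [2.755, 1.509, 0.0]
wrist_force: [-1.4, -0.3, 1.6]
width: 0.166
grip_force: 100.2
```

```bash
python3 avg.py
```

```text
t 22.95 pos [0.5938 0.0273 0.2382] yaw 57.4 tilt [ 2.e-04  1.e-04 -1.e+00] F [-1.07 -0.6   2.61] T [-0.169  0.225  0.481] w 0.167772217040885 0.5729408737125968
```

```bash
python3 - <<'E'
from h import *
p,im=cam("wrist"); np.save("w6.npy",im)
a=np.load("w4.npy"); cv2.imwrite("pics/w6.png",np.hstack([a[50:270,200:300],im[50:270,200:300]]).repeat(2,0).repeat(2,1))
E
python3 avg.py
```

```text
t 23.25 pos [0.5938 0.0273 0.2382] yaw 57.39 tilt [ 3.e-04  2.e-04 -1.e+00] F [-1.24 -0.5   2.72] T [-0.131  0.197  0.48 ] w 0.16410451888956218 0.5730422374194458
```

View pics/w6.png

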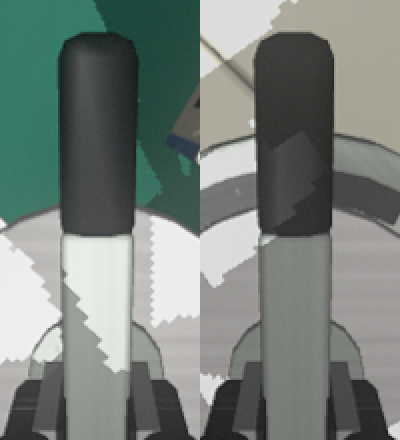

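Comparing the bar before (left) and now (right), it lags the gripper by only about 1°. The grip holds, so the moment reading can be trusted.

Emit:
play_rows([
  [[0, 0, 0, 0, 0, 0, 1], [0, 0, 0, 0, 0, 0.01, 1], [0, 0, 0, 0, 0, 0.01, 1]],
], force=120)

```text
time: 23.6
tool_pos: [0.5938, 0.0273, 0.2383]
tcp_rot: [2.778, 1.466, 0.0]
wrist_force: [-1.4, -0.9, 2.2]
width: 0.162
grip_force: 117.8
```

```bash
python3 avg.py
```

```text
t 23.8 pos [0.5938 0.0273 0.2382] yaw 55.61 tilt [ 2.e-04  0.e+00 -1.e+00] F [-1.44 -0.55  3.33] T [-0.106  0.164  0.566] w 0.1591226860361754 0.6043057236885081
```

Emit:
play_rows([
  [[0, 0, 0, 0, 0, 0.007, 1], [0, 0, 0, 0, 0, 0.007, 1]],
])

```text
time: 24.05
tool_pos: [0.5938, 0.0273, 0.2383]
tcp_rot: [2.795, 1.434, 0.0]
wrist_force: [-1.1, 0.7, 3.0]
width: 0.162
grip_force: 118.0
```

```bash
python3 avg.py
```

```text
t 24.25 pos [0.5937 0.0273 0.2382] yaw 54.32 tilt [ 2.e-04  1.e-04 -1.e+00] F [-0.62  0.2   2.94] T [-0.029  0.164  0.858] w 0.1598955297331554 0.6266601680319639
```

```bash
python3 avg.py
```

```text
t 24.5 pos [0.5938 0.0273 0.2382] yaw 54.32 tilt [ 2.e-04  2.e-04 -1.e+00] F [-1.09  0.51  3.28] T [-0.006  0.131  0.825] w 0.16664329764922553 0.626552041556614
```

The moment came out higher than wanted, at about 0.83. I'll ease back a little.

Emit:
play_rows([
  [[0, 0, 0, 0, 0, -0.006, 1], [0, 0, 0, 0, 0, -0.006, 1]],
])

```text
time: 24.75
tool_pos: [0.5938, 0.0273, 0.2382]
tcp_rot: [-2.782, -1.459, -0.001]
wrist_force: [-1.0, 0.8, 4.1]
width: 0.163
grip_force: 117.7
```

```bash
python3 avg.py
```

```text
t 24.95 pos [0.5938 0.0273 0.2382] yaw 55.36 tilt [ 2.e-04  4.e-04 -1.e+00] F [-0.51  0.91  3.3 ] T [0.092 0.119 0.066] w 0.15981107750367624 0.6082057236155886
```

Emit:
play_rows([
  [[0, 0, 0, 0, 0, -0.008, 1], [0, 0, 0, 0, 0, -0.008, 1]],
])

```text
time: 25.2
tool_pos: [0.5938, 0.0273, 0.2383]
tcp_rot: [-2.763, -1.494, -0.001]
wrist_force: [-0.6, 2.0, 3.5]
width: 0.159
grip_force: 118.0
```

```bash
python3 avg.py
```

```text
t 25.4 pos [0.5938 0.0273 0.2382] yaw 56.8 tilt [ 2.e-04  4.e-04 -1.e+00] F [-0.47  0.86  3.86] T [ 0.126  0.087 -0.712] w 0.16318277547667734 0.582925896826381
```

Emit:
play_rows([
  [[0, 0, 0, 0, 0, 0.008, 1], [0, 0, 0, 0, 0, 0.008, 1]],
])

```text
time: 25.65
tool_pos: [0.5938, 0.0273, 0.2383]
tcp_rot: [2.78, 1.462, 0.0]
wrist_force: [-0.8, 0.8, 4.5]
width: 0.16
grip_force: 117.8
```

```bash
python3 avg.py
```

```text
Traceback (most recent call last):
  File "avg.py", line 4, in <module>
    s=bot.read_state(); Ps.append(s["tool_pos"]);Rs.append(s["tcp_rot"]);F.append(s["wrist_force"]);Q.append(s["torque"]); im=bot.read_camera("top")
                                                                                                                              ~~~~~~~~~~~~~~~^^^^^^^
ValueError: 200 camera calls are used up
```

```bash
cat > rd.py <<'E'
from h import *
s=bot.read_state(); m=R.from_rotvec(s["tcp_rot"]).as_matrix()
print(s["time"],np.round(s["tool_pos"],4),np.degrees(np.arctan2(m[1,0],m[0,0])).round(2),np.round(s["wrist_force"],2),np.round(s["torque"],3),s["width"],s["joint_torque"][5])
E
python3 rd.py
```

```text
25.8 [0.5937 0.0273 0.2382] 55.47 [-0.63  1.75  3.88] [0.161 0.03  0.359] 0.16069829592693544 0.3642144240438938
```

Emit:
play_rows([
  [[0, 0, 0, 0, 0, -0.009, 1], [0, 0, 0, 0, 0, -0.009, 1], [0, 0, 0, 0, 0, -0.009, 1]],
])

```text
time: 26.1
tool_pos: [0.5938, 0.0272, 0.2382]
tcp_rot: [-2.761, -1.498, -0.001]
wrist_force: [-0.8, 0.9, 4.5]
width: 0.162
grip_force: 118.1
```

```bash
python3 rd.py
```

```text
26.1 [0.5938 0.0272 0.2382] 56.97 [-0.79  0.91  4.54] [ 0.183  0.056 -0.769] 0.16243869524048052 -0.7205705903470516
```

Emit:
play_rows([
  [[0, 0, 0, 0, 0, -0.005, 1], [0, 0, 0, 0, 0, -0.005, 1], [0, 0, 0, 0, 0, -0.005, 1]],
])

```text
time: 26.4
tool_pos: [0.5938, 0.0272, 0.2383]
tcp_rot: [2.748, 1.522, 0.0]
wrist_force: [-0.2, 0.8, 4.0]
width: 0.165
grip_force: 118.0
```

```bash
python3 rd.py
```

```text
26.4 [0.5938 0.0272 0.2383] 57.94 [-0.23  0.8   3.98] [ 0.19  -0.005 -0.578] 0.16458824698343172 -0.6058227829635143
```

Emit:
play_rows([
  [[0, 0, 0, 0, 0, 0.008, 1], [0, 0, 0, 0, 0, 0.008, 1], [0, 0, 0, 0, 0, 0.008, 1]],
])

```text
time: 26.7
tool_pos: [0.5938, 0.0272, 0.2383]
tcp_rot: [2.766, 1.488, 0.0]
wrist_force: [-0.0, 1.4, 4.6]
width: 0.163
grip_force: 117.9
```

```bash
python3 rd.py
```

```text
26.7 [0.5938 0.0272 0.2383] 56.57 [-0.02  1.39  4.65] [ 0.135 -0.137  0.394] 0.1632930955319539 0.39692597463727
```

Emit:
play_rows([
  [[0, 0, 0, 0, 0, 0.0015, 1], [0, 0, 0, 0, 0, 0.0015, 1], [0, 0, 0, 0, 0, 0.0015, 1]],
])

```text
time: 27.0
tool_pos: [0.5938, 0.0272, 0.2382]
tcp_rot: [2.77, 1.481, 0.0]
wrist_force: [-0.0, 0.7, 4.0]
width: 0.158
grip_force: 118.0
```

```bash
python3 rd.py
```

```text
27.0 [0.5938 0.0272 0.2382] 56.26 [-0.02  0.73  4.01] [ 0.068 -0.18   0.705] 0.15817889218666875 0.6521606259047985
```

Tightness holds at about 0.65–0.7 N m. I'll unwind the gripper to zero moment, open it and lift off.

Emit:
play_rows([
  [[0, 0, 0, 0, 0, -0.005, 1], [0, 0, 0, 0, 0, -0.005, 1], [0, 0, 0, 0, 0, -0.005, -1], [0, 0, 0, 0, 0, -0.005, -1], [0, 0, 0, 0, 0, -0.005, -1], [0, 0, 0, 0, 0, -0.005, -1], [0, 0, 0, 0, 0, -0.005, -1], [0, 0, 0, 0, 0, -0.005, -1]],
])

```text
time: 27.8
tool_pos: [0.5936, 0.0272, 0.2381]
tcp_rot: [-2.759, -1.502, 0.0]
wrist_force: [-1.0, 0.4, -0.3]
width: 1.002
grip_force: 0.0
```

```bash
python3 rd.py
```

```text
27.8 [0.5936 0.0272 0.2381] 57.11 [-1.04  0.44 -0.28] [0.049 0.057 0.003] 1.0015196348810078 0.0004854869803239126
```

Emit:
play_rows([
  [[0, 0, -0.02, 0, 0, 0, -1], [0, 0, -0.08, 0, 0, 0, -1], [0, 0, -0.15, 0, 0, 0, -1], [0, 0, -0.2, 0, 0, 0, -1], [0, 0, -0.2, 0, 0, 0, -1], [0, 0, -0.2, 0, 0, 0, -1]],
])

```text
time: 28.4
tool_pos: [0.5943, 0.0272, 0.3604]
tcp_rot: [2.758, 1.501, 0.005]
wrist_force: [-1.2, 0.0, -0.7]
width: 0.994
grip_force: 0.0
```

```bash
python3 rd.py; python3 -c "
from workcell import bot
print(bot.finish_job())"
```

```text
28.4 [0.5943 0.0272 0.3604] 57.12 [-1.23  0.01 -0.71] [-0.021 -0.007  0.039] 0.9939083718798817 0.00012216565210110275
the job is handed in; nothing more can be done
None
```

The lid is seated and let go, and the job was handed in at 28.4 s. It last held at about 0.65–0.7 N m, but I first overshot to about 0.83–0.86, right at the 0.85 limit, and eased it back. I had no camera calls left for a final look.

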